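Press the batch-label holder home behind the shelf lip

ROBOT

A 6-joint arm with a two-finger parallel gripper is mounted at the origin on the work surface. World frame = base frame: x ahead of the robot, y to its left, z up, the work surface at z = 0. Lengths are in mm, angles in rad, forces in N, time in s.
With the tool pointing down it reaches from about 300 to 775 mm from the base axis. Payload 14.6 kg.
Tool frame: the origin (TCP) lies midway between the tips of the shut fingers; the grasp point (between the pads) lies 19 mm behind it; y points along the fingers, x is the direction in which the jaws open and shut, and the axes are right-handed (so a half turn about y gives the same grasp; the last joint's range is limited). The gripper opens to 94 mm and grips with 3 to 60 N. Pads are 16 mm wide; open, the fingers measure 119 mm over their backs; the gripper's body (75 mm by 177 mm) begins 78 mm behind the grasp point.
Start: joints at [1.255, 0.3, 1.521, -0, 1.321, -0.067], TCP at [135.43, 533.055, 205.446] pointing down, gripper open.
Joint ranges: [-3.03, 3.03], [-0.79, 2.21], [0.23, 2.52], [-1.04, 4.18], [0, 3.07], [-2.55, 2.55]. Speed limits (rad/s): [2.22, 2.22, 2.57, 3.14, 3.14, 3.14].

INTERFACE

Orientations are given as [roll, pitch, yaw] about the fixed x, y, z axes, in that order (R = Rz(yaw) Ry(pitch) Rx(roll)).
In Python, from cell import manip gives the robot as it stands.
- The arm moves only by the tool servo_tool, never from a script. Its argument "commands" is a list of rows, each an object with "dp": the shift along the tool's x, y, z in mm, a list of three; "turn": the turn, a rotation vector about the tool's x, y, z in degrees, a list of three. A call has 1 to 5 rows; each row is the pose to reach, as a shift and turn from the pose measured when the call began, along the tool's axes at that moment; what a row does not reach only later rows make up. A row lasts 1/12 s, in which the tool goes at most 41.7 mm and 7.16 degrees, less where a joint would pass 70% of its speed; a pose out of reach is approached as far as the arm can. A call with a gripper value outside its range is refused whole. "grip" is the gripper command: -1 is fully open, 1 is shut, values between are in proportion, set as the call begins (left out, the last holds). The fingers move at their own pace and stop on an object; "force" is the grip in N (left out, the last holds). Time passes only in rows, so rows that repeat a pose let the fingers close. It gives the time, the measured TCP pose, the force and the opening at its end, in the units of the state.
- manip.read_state(): the state, without advancing time (a new reading comes with each control period).
- manip.camera(name): name is "scene" or "side" or "wrist"; returns a dict with "img" (400x640x3 uint8, red, green, blue), "depth" (400x640 float32, mm along the optical axis (not along the pixel's ray), 0 where there is no reading), "K" (3x3 intrinsics, pixels), "k1" (the pictures are not rectified: a ray, as slopes to the right and down, at radius r is drawn at 1 + k1 r^2 times it, then the intrinsics apply), "R" (3x3) and "t" (3): a world point X has camera coordinates R X + t; the wrist camera has in their place "hand_eye" (4x4, takes a point from camera to tool coordinates, whose origin is the TCP and whose axes are the tool frame's). Camera axes: x right, y down, z forward; pixel columns grow to the right and rows downward; lengths in mm; the calibration is good to about 2 mm. A picture is of the moment at which its call begins: read the wrist's pose just before it.
- manip.sign_off(): hands the job in, once; it reports no verdict.
The state is a dict: "clock": time; "joints": joint angles; "qd": joint speeds; "effort": joint torques, N m; "eef_pos": TCP position; "eef_rot": TCP orientation; "wrist_force": force on the tool from outside, world axes, zero at the start; "moment": the same for the moment, N m; "finger_gap": finger opening in mm.
Only numpy, scipy, OpenCV 4.12 (cv2) and the standard library are available. Lean on these libraries where they do the work, as an engineer would, in place of code of your own. Each camera call takes 0.05 s, during which the arm holds its last target.

TASK

Pick up the green batch-label holder, set it on the metal ledge at the front of the cheese shelf and slide its flat tongue in under the shelf lip until it has pushed the sprung red clip most of the way back, without ramming it. Finish while still holding it there, straight and pressed home: do not let go, or the clip springs it out again. Leave the yellow label holder, the cheeses, the jar and the brush where they are.

Things in the scene. Friction and masses are not known exactly. Their poses are not given: they have to be found in the camera images.
- holder: Green plastic label holder, about 120 g, on the table, left or right (swapped with the yellow one). Flat foot 94 (x) x 80 (y) x 8 thick, upright label panel 12 (x) x 60 (y), top 62 above the underside, white label on its -x face. Origin: underside, below mid-panel. The foot reaches 12 mm behind the origin (-x) and 82 mm ahead (+x, the tongue). z up.
- holder_grip (a point): Middle of the green holder's panel, 35 mm above its underside: grasp the panel here from above, across its 12 mm thickness (holder x). 27 mm of panel stand above this point; the foot's top is 27 mm below it.
- holder_nose (a point): Middle of the tongue's front edge, half-way up its 8 mm thickness: 82 mm ahead (+x) of the holder's origin and 4 mm above its underside.
- lip_mouth (a point): On the ledge's top surface (34 mm above the table), below the middle of the lip's front edge. x points level into the shelf, the way the tongue is pushed; y along the lip; z up. The ledge is 116 wide and reaches 80 mm out to -x. The lip is a metal strip 13 to 17 mm above the ledge; its front edge flares up 7 mm over the 12 mm before it.
- clip (a joint): Travel (m) of the sprung red clip under the lip: 0 free, 0.014 fully back on its stop; 0.008 or more is pressed home. Its face is 20 mm inside lip_mouth when free and moves along lip_mouth x, pushed by the tongue's front edge. 3 N to start, 7 N at 8 mm, 10 N at 14 mm; it springs back if let go. A red flag on it shows in a slot in the lip.
- spare_grip (a point): Middle of the panel, 35 mm up, of the yellow label holder, of the same shape and size as the green one. Stays where it is.
- cheese_a: Herb cheese wheel, 110 across x 58 high, loose on the shelf (wood top 60 mm above the table). Origin: centre of its underside. Stays.
- cheese_b: The other such herb cheese wheel on the shelf. Origin: centre of its underside. Stays.
- cheese_c: Amber cheese wheel, 110 across x 60 high, standing on the table at the right. Origin: centre of its underside. Stays.
- wax_jar: Jar, 72 across x 95 high, on the table at the left. Origin: centre of its underside. Stays.
- brush: Hand brush lying on the table at the right. Origin: underside. Stays.
- shelf: The fixed shelf: wooden plank 300 wide (y) x 190 deep, top 60 mm above the table, from x = 42 mm back, on blue battens; aluminium label ledge and lip in front. Cheeks 13 mm high, 87 mm apart, guide the foot from 18 mm before the lip inwards, flared to 98 mm apart at 48 mm before it. Origin: on the table, 34 mm below lip_mouth, same axes.
Not all that is in view belongs to the job. Of the things like the holder, leave any that is black, blue or purple; of the rest the larger one is meant.

How it is judged (in metres and radians):
On the way, in this order (a step that is already met when the one before it is completed fails the run):
1. the green holder is picked up off the table (raised 20 mm or more) (height (world z) of holder_grip above 0.055 m and contact force between the fingers and holder above 0.5 N), for 0.1 s.
2. its tongue has entered under the shelf lip (x of holder_nose in the frame of lip_mouth between 0.002 and 0.04 m and y of holder_nose in the frame of lip_mouth between -0.008 and 0.008 m and z of holder_nose in the frame of lip_mouth between -0.003 and 0.012 m and angle between the x axis of holder and the x axis of lip_mouth, either way round below 0.12 rad and angle between holder's own z axis and vertical below 0.15 rad), for 0.02 s.
At the end, for the whole second after the job is handed in: For the last second the fingers press the green holder (over 2 N); its tongue is under the lip, within 8 mm of centre, 0.12 rad straight, 0.15 rad flat, nose 26 to 40 mm past the lip edge; the red clip is held back 8 mm or more; the holder is still (value of joint clip above 0.008 m and x of holder_nose in the frame of lip_mouth between 0.026 and 0.04 m and y of holder_nose in the frame of lip_mouth between -0.008 and 0.008 m and z of holder_nose in the frame of lip_mouth between -0.003 and 0.012 m and angle between the x axis of holder and the x axis of lip_mouth, either way round below 0.12 rad and angle between holder's own z axis and vertical below 0.15 rad and contact force between the fingers and holder above 2 N and linear speed of holder below 0.02 m/s); the arm keeps its last pose, push and grip.
It fails at once if the holder is rammed against the shelf (over 60 N) (contact force between holder and shelf above 60 N).
It fails at once if the yellow label holder is pushed out of place (over 20 mm) (distance of spare_grip from where it was at the start of the episode above 0.02 m).
It fails at once if a cheese is pushed out of place (over 20 mm) (distance of any of cheese_a, cheese_b, cheese_c from where it was at the start of the episode above 0.02 m).
It fails at once if the jar or the brush is pushed out of place (over 20 mm) (distance of any of wax_jar, brush from where it was at the start of the episode above 0.02 m).
It also fails if it takes over 40 s, if anything falls off the work surface, if the arm or the gripper's body presses on something with over 40 N, if the wrist force passes 120 N, or if a joint passes its speed limit or range.

## Working session

There is one attempt and no reset: what is moved stays moved. The work goes in short steps, Python scripts to look and compute and a tool call to move; the robot and the scene stay as the last step left them, time stands still between calls to the robot, and variables do not carry over. Pictures are saved under pics/ and viewed, and the job is handed in when it is done.

Besides the shell and the picture viewer there is one more tool, called after "Emit:" in YAML: its name, and indented under it one key for each argument. servo_tool: Moves the arm, as the interface text tells. Its arguments: {"type":"object","properties":{"commands":{"type":"array","items":{"type":"object","properties":{"dp":{"type":"array","items":{"type":"number"}},"turn":{"type":"array","items":{"type":"number"}}}}},"grip":{"type":"number"},"force":{"type":"number"}},"required":["commands"]}

```bash
mkdir -p pics; ls
cat > h.py <<'E'
import numpy as np,cv2,pickle
from cell import manip
from scipy.spatial.transform import Rotation as Ro
def snap(n,tag):
    s=manip.read_state(); c=manip.camera(n); c['state']=s
    pickle.dump(c,open(f'pics/{tag}.pkl','wb')); cv2.imwrite(f'pics/{tag}.png',c['img'][:,:,::-1]); return c
def load(tag): return pickle.load(open(f'pics/{tag}.pkl','rb'))
def ray(c,u,v):
    p=cv2.undistortPoints(np.array([[[u,v]]],float),c['K'],np.array([c['k1'],0,0,0.]))[0,0]
    return np.array([p[0],p[1],1.])
def Rt(c):
    if 'R' in c and c.get('R') is not None: return np.array(c['R']),np.array(c['t']).ravel()
    s=c['state'];T=np.eye(4);T[:3,:3]=Ro.from_euler('xyz',s['eef_rot']).as_matrix();T[:3,3]=s['eef_pos']
    M=np.linalg.inv(T@np.array(c['hand_eye'])); return M[:3,:3],M[:3,3]
def wz(c,u,v,z):  # intersect with plane z
    R,t=Rt(c);o=-R.T@t;d=R.T@ray(c,u,v);return o+d*(z-o[2])/d[2]
def wd(c,u,v):
    R,t=Rt(c);d=c['depth'][int(round(v)),int(round(u))];return R.T@(ray(c,u,v)*d-t)
def proj(c,X):
    R,t=Rt(c);p,_=cv2.projectPoints(np.atleast_2d(np.array(X,float)),cv2.Rodrigues(R)[0],t,c['K'],np.array([c['k1'],0,0,0.]));return p[:,0]
E
python3 - <<'E'
from h import *
print(manip.read_state())
for n in('scene','side','wrist'):
    c=snap(n,n+'0');print(n,c['K'][0],c['k1'],c.get('t'))
E
```

```text
pics
{'clock': 0.0, 'joints': array([ 1.25542112e+00,  3.00503368e-01,  1.52158440e+00, -3.37377044e-06,
        1.32067180e+00, -6.65884462e-02]), 'qd': array([ 1.00684286e-05,  1.00252974e-03,  7.11399630e-04,  3.46752027e-04,
        1.65657045e-03, -8.35796755e-04]), 'effort': array([ 2.63911184e-03, -5.31801188e+01, -3.52747965e+01,  7.09198276e-02,
        2.42471328e-02, -9.14376483e-05]), 'eef_pos': array([135.34302372, 532.8217714 , 204.86721926]), 'eef_rot': array([-1.57072194e+00,  1.16454728e-03,  1.32201045e+00]), 'wrist_force': array([-0.35246104,  0.523067  , -0.35954219]), 'moment': array([-0.03858771,  0.00658472, -0.06332071]), 'finger_gap': 93.7127207142536}
scene [434.52222012   0.         316.95941355] -0.12152031927889938 [ -69.40136304 -368.03070423 1631.2303259 ]
side [398.19521245   0.         312.5323886 ] -0.013652304539779784 [-530.27058848  155.98395552 1158.02022839]
wrist [308.92315242   0.         322.16125925] -0.04130462148420315 None
```

View pics/scene0.png

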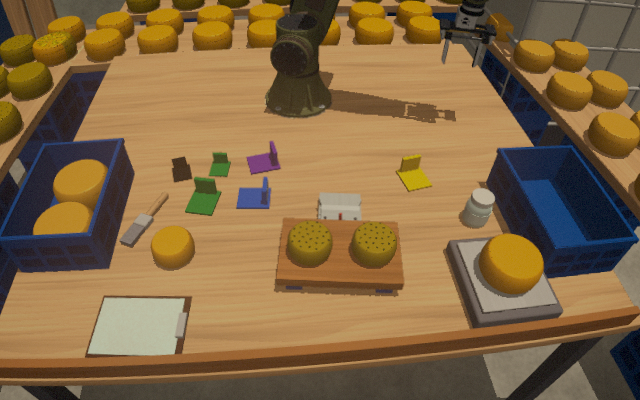

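View pics/side0.png

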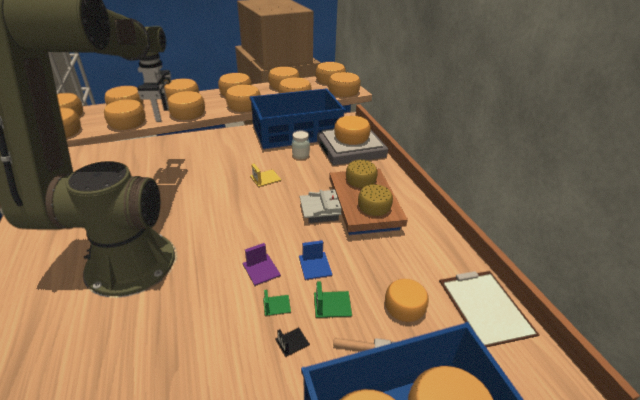

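View pics/wrist0.png

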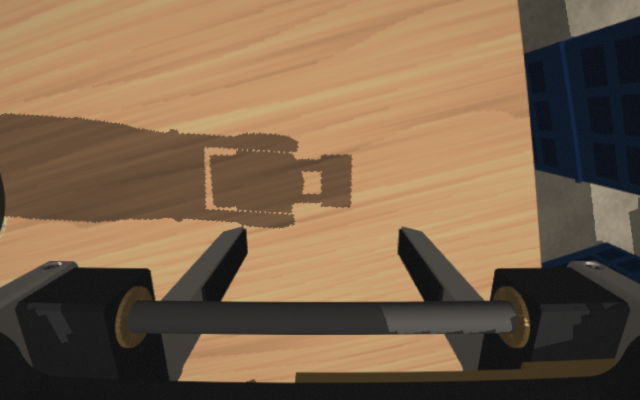

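The scene shows the larger green holder at about (204,196), a smaller green decoy at (220,164), the yellow holder at (412,172) and the ledge/lip at (340,207). I'll enlarge these areas.

Run:
```python
from h import *
def crop(tag,x,y,w,h,f):
    i=cv2.imread(f'pics/{tag}.png')[y:y+h,x:x+w]; return cv2.resize(i,None,fx=f,fy=f,interpolation=cv2.INTER_CUBIC)
cv2.imwrite('pics/sc_h.png',crop('scene0',170,140,90,85,7))
cv2.imwrite('pics/sc_l.png',crop('scene0',270,180,140,80,5))
cv2.imwrite('pics/si_h.png',crop('side0',250,250,120,80,6))
cv2.imwrite('pics/si_l.png',crop('side0',290,160,120,80,6))
```

```text
(no output)
```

View pics/sc_h.png

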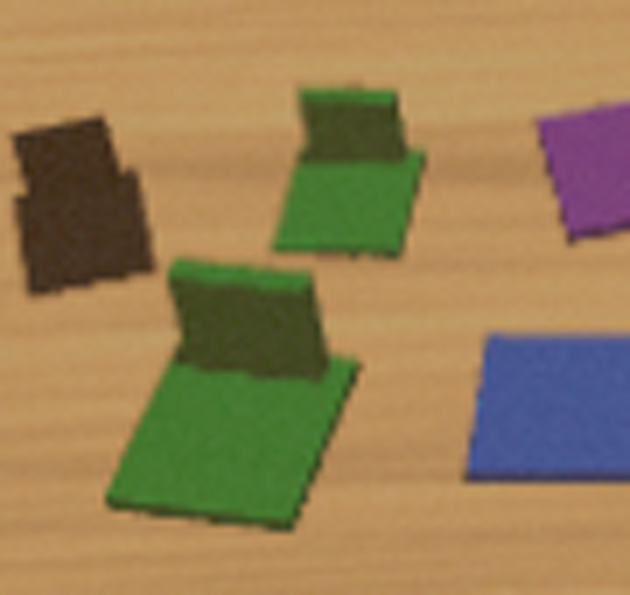

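View pics/sc_l.png

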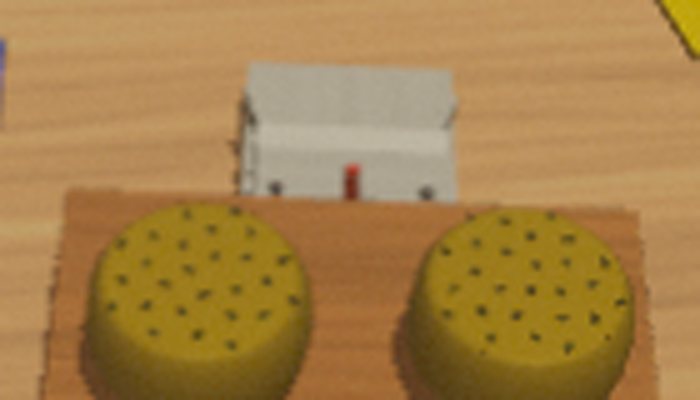

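View pics/si_h.png

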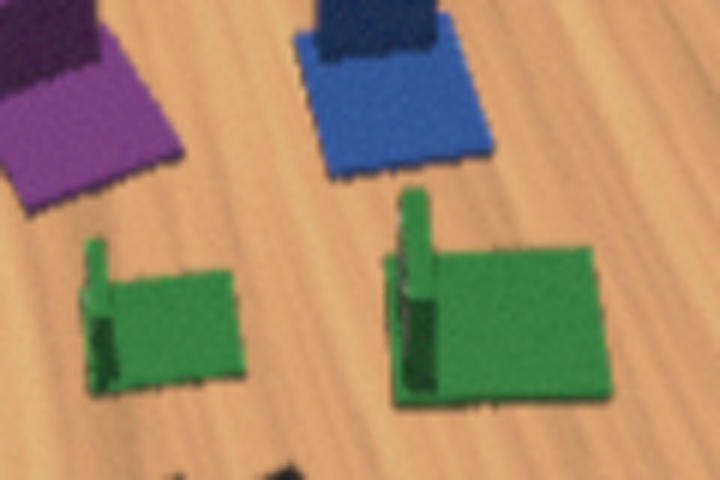

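View pics/si_l.png

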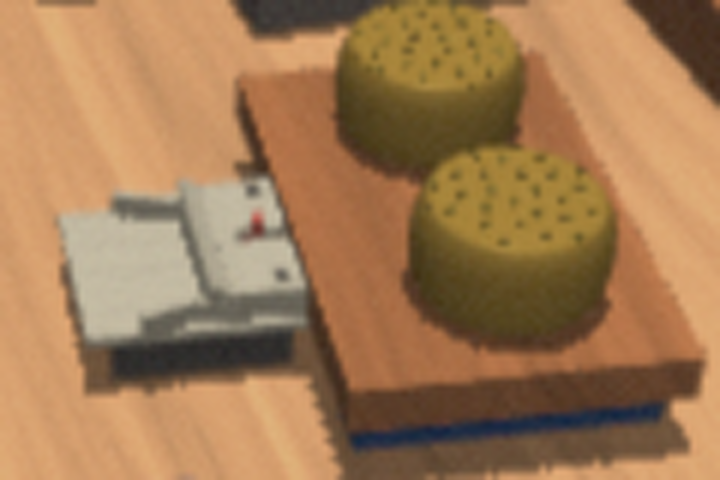

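```bash
cat > fit.py <<'E'
from h import *
from scipy.optimize import least_squares
S=load('scene0');D=load('side0')
def pix(x,y,f,ox,oy): return (x+.5)/f-.5+ox,(y+.5)/f-.5+oy
def sc(f,ox,oy,L): return [(m,pix(*p,f,ox,oy)) for m,p in L]
def fit(obs,x0,z=0):
    def res(p,full=False):
        c,s=np.cos(p[2]),np.sin(p[2]);r=[]
        for cam,L in obs:
            M=np.array([m for m,_ in L],float);W=np.c_[p[0]+c*M[:,0]-s*M[:,1],p[1]+s*M[:,0]+c*M[:,1],M[:,2]+(p[3] if len(p)>3 else 0)]
            r.append(proj(cam,W)-np.array([q for _,q in L]))
        return r if full else np.concatenate(r).ravel()
    o=least_squares(res,x0,loss='soft_l1',x_scale=[10,10,.1]+[5]*(len(x0)-3));return o.x,res(o.x,True)
if __name__=='__main__':
    np.set_printoptions(precision=2,suppress=True)
    h1=sc(7,170,140,[((82,-40,8),(108,500)),((82,40,8),(292,519)),((-12,40,8),(360,362)),((6,-30,62),(178,280)),((6,30,62),(312,291)),((-6,-30,62),(172,261)),((-6,30,62),(310,272))])
    h2=sc(6,250,250,[((82,-40,8),(609,393)),((82,40,8),(591,249)),((-12,-40,8),(396,400)),((-12,40,8),(386,258)),((6,30,62),(429,190)),((-6,30,62),(402,190)),((6,-30,62),(435,298))])
    s1=sc(5,270,180,[((-80,-58,34),(250,64)),((-80,58,34),(453,71)),((42,-150,60),(67,190)),((42,150,60),(638,208))])
    s2=sc(6,290,160,[((-80,58,34),(62,216)),((-80,-58,34),(88,344)),((42,150,60),(240,76)),((42,-150,60),(350,392)),((232,-150,60),(700,357)),((232,150,60),(540,55))])
    for nm,a,b in(('holder',h1,h2),('shelf',s1,s2)):
        for obs in([(S,a)],[(D,b)],[(S,a),(D,b)]):
            for x0 in ([500,-250,0.],[500,-250,0.,0]):
                p,r=fit(obs,x0);print(nm,len(obs),p,[np.abs(q).max().round(2) for q in r])
        print(r)
E
python3 fit.py
```

```text
holder 1 [ 481.04 -302.5    -0.23] [np.float64(1.71)]
holder 1 [ 466.73 -305.98   -0.23  -14.21] [np.float64(1.5)]
holder 1 [ 479.37 -302.8    -0.25] [np.float64(0.9)]
holder 1 [ 484.94 -287.87   -0.25  -19.26] [np.float64(0.52)]
holder 2 [ 479.91 -302.65   -0.24] [np.float64(1.71), np.float64(1.19)]
holder 2 [ 479.77 -302.19   -0.24   -1.3 ] [np.float64(1.45), np.float64(1.01)]
[array([[-0.25, -0.11],
       [ 0.28,  0.65],
       [ 0.41, -0.44],
       [-1.45, -0.36],
       [-0.64,  0.41],
       [ 0.81, -0.49],
       [ 0.94,  0.24]]), array([[ 1.01,  0.23],
       [ 0.18, -0.17],
       [-0.38,  0.44],
       [-0.4 , -0.48],
       [-0.18, -0.12],
       [-0.31,  0.03],
       [ 0.47,  0.26]])]
shelf 1 [620.76  71.49  -0.13] [np.float64(0.25)]
shelf 1 [620.13  71.61  -0.13  -0.71] [np.float64(0.24)]
shelf 1 [619.58  70.77  -0.14] [np.float64(1.48)]
shelf 1 [625.75  85.87  -0.14 -12.54] [np.float64(0.54)]
shelf 2 [620.13  71.23  -0.14] [np.float64(0.66), np.float64(1.62)]
shelf 2 [619.88  71.66  -0.14  -1.23] [np.float64(0.51), np.float64(1.44)]
[array([[-0.03, -0.04],
       [-0.08,  0.16],
       [ 0.17, -0.39],
       [ 0.1 ,  0.51]]), array([[-0.72,  0.11],
       [-0.26, -0.22],
       [-0.46, -0.03],
       [ 0.09,  0.3 ],
       [ 1.44,  0.27],
       [ 0.09, -0.54]])]
```

```bash
cat >> h.py <<'E'
def go(x,y,z,yaw,n=5,s=None,roll=-np.pi/2,pitch=0.):
    s=s or manip.read_state();R0=Ro.from_euler('xyz',s['eef_rot']);T=Ro.from_euler('xyz',[roll,pitch,yaw])
    d=R0.inv().apply(np.array([x,y,z])-s['eef_pos']);w=(R0.inv()*T).as_rotvec(degrees=True)
    print('total',np.linalg.norm(d).round(1),d.round(1),w.round(2))
    k=max(np.linalg.norm(d)/41,np.abs(w).max()/7.1);print('rows needed',k)
    for i in range(1,n+1):print({'dp':(d*min(1,i/max(k,n))).round(1).tolist(),'turn':(w*min(1,i/max(k,n))).round(2).tolist()})
def now():
    s=manip.read_state();print(round(s['clock'],2),s['eef_pos'].round(1),s['eef_rot'].round(4),s['wrist_force'].round(1),round(s['finger_gap'],1))
E
python3 -c "
from h import *
go(480,150,190,0.6)"
```

```text
total 515.4 [-286.2   15.3 -428.3] [ 1.000e-02  4.137e+01 -5.000e-02]
rows needed 12.569632354112201
{'dp': [-22.8, 1.2, -34.1], 'turn': [0.0, 3.29, -0.0]}
{'dp': [-45.5, 2.4, -68.1], 'turn': [0.0, 6.58, -0.01]}
{'dp': [-68.3, 3.6, -102.2], 'turn': [0.0, 9.87, -0.01]}
{'dp': [-91.1, 4.9, -136.3], 'turn': [0.0, 13.16, -0.01]}
{'dp': [-113.9, 6.1, -170.4], 'turn': [0.01, 16.46, -0.02]}
```

Emit:
servo_tool:
  commands:
    - {"dp": [-23, 1, -34], "turn": [0, 3.3, 0]}
    - {"dp": [-46, 2, -68], "turn": [0, 6.6, 0]}
    - {"dp": [-69, 4, -102], "turn": [0, 9.9, 0]}
    - {"dp": [-92, 5, -136], "turn": [0, 13.2, 0]}
    - {"dp": [-115, 6, -170], "turn": [0, 16.5, 0]}
  grip: 0
  force: 25

```text
clock: 0.57
eef_pos: [272.5, 377.9, 198.9]
eef_rot: [-1.571, 0.001, 1.032]
wrist_force: [1.5, 0.9, 0.3]
finger_gap: 64.3
```

```bash
python3 -c "
from h import *
now();go(480,100,190,0.4)"
```

```text
0.57 [272.5 377.9 198.9] [-1.5710e+00  1.0000e-03  1.0316e+00] [1.5 0.9 0.3] 64.3
total 346.9 [-131.9    9.1 -320.7] [ 3.000e-02  3.619e+01 -5.000e-02]
rows needed 8.460822468764539
{'dp': [-15.6, 1.1, -37.9], 'turn': [0.0, 4.28, -0.01]}
{'dp': [-31.2, 2.2, -75.8], 'turn': [0.01, 8.55, -0.01]}
{'dp': [-46.8, 3.2, -113.7], 'turn': [0.01, 12.83, -0.02]}
{'dp': [-62.4, 4.3, -151.6], 'turn': [0.01, 17.11, -0.03]}
{'dp': [-78.0, 5.4, -189.5], 'turn': [0.02, 21.39, -0.03]}
```

Emit:
servo_tool:
  commands:
    - {"dp": [-16, 1, -38], "turn": [0, 4.3, 0]}
    - {"dp": [-31, 2, -76], "turn": [0, 8.6, 0]}
    - {"dp": [-47, 3, -114], "turn": [0, 12.8, 0]}
    - {"dp": [-62, 4, -151], "turn": [0, 17.1, 0]}
    - {"dp": [-78, 5, -189], "turn": [0, 21.4, 0]}

```text
clock: 0.98
eef_pos: [395.4, 212.1, 194.1]
eef_rot: [-1.571, 0.001, 0.655]
wrist_force: [1.0, 0.9, -0.6]
finger_gap: 46.5
```

```bash
python3 -c "
from h import *
now();go(500,60,200,0.0)"
```

```text
0.98 [395.4 212.1 194.1] [-1.5713e+00  7.0000e-04  6.5450e-01] [ 1.   0.9 -0.6] 46.5
total 184.7 [  -9.6   -5.8 -184.4] [ 4.00e-02  3.75e+01 -3.00e-02]
rows needed 5.281962437862009
{'dp': [-1.8, -1.1, -34.9], 'turn': [0.01, 7.1, -0.01]}
{'dp': [-3.6, -2.2, -69.8], 'turn': [0.02, 14.2, -0.01]}
{'dp': [-5.4, -3.3, -104.7], 'turn': [0.02, 21.3, -0.02]}
{'dp': [-7.3, -4.4, -139.6], 'turn': [0.03, 28.4, -0.02]}
{'dp': [-9.1, -5.5, -174.5], 'turn': [0.04, 35.5, -0.03]}
```

Emit:
servo_tool:
  commands:
    - {"dp": [-2, -1, -35], "turn": [0, 7, 0]}
    - {"dp": [-4, -2, -70], "turn": [0, 14, 0]}
    - {"dp": [-5, -3, -105], "turn": [0, 21, 0]}
    - {"dp": [-7, -4, -140], "turn": [0, 28, 0]}
    - {"dp": [-9, -5, -174], "turn": [0, 35, 0]}

```text
clock: 1.4
eef_pos: [494.8, 66.8, 199.1]
eef_rot: [-1.572, 0.0, 0.037]
wrist_force: [1.3, 0.4, 0.8]
finger_gap: 46.9
```

```bash
python3 -c "
from h import *
now();c=snap('wrist','w1');go(470,-302,160,-.24)
print(np.array(c['hand_eye']).round(2))
print(proj(c,[[620,71.4,34],[620,71.4,51]]))"
```

```text
1.4 [494.8  66.8 199.1] [-1.5717e+00  4.0000e-04  3.7300e-02] [1.3 0.4 0.8] 46.9
total 368.2 [ -36.5   39.8 -364.2] [ 0.11 15.21  0.04]
rows needed 8.980539758980118
{'dp': [-4.1, 4.4, -40.6], 'turn': [0.01, 1.69, 0.0]}
{'dp': [-8.1, 8.9, -81.1], 'turn': [0.02, 3.39, 0.01]}
{'dp': [-12.2, 13.3, -121.7], 'turn': [0.04, 5.08, 0.01]}
{'dp': [-16.3, 17.7, -162.2], 'turn': [0.05, 6.78, 0.02]}
{'dp': [-20.3, 22.2, -202.8], 'turn': [0.06, 8.47, 0.02]}
[[   1.     -0.      0.      0.75]
 [  -0.     -0.25    0.97 -179.51]
 [  -0.     -0.97   -0.25   72.22]
 [   0.      0.      0.      1.  ]]
[[430.99004318 184.79942876]
 [436.2713     188.01175063]]
```

View pics/w1.png

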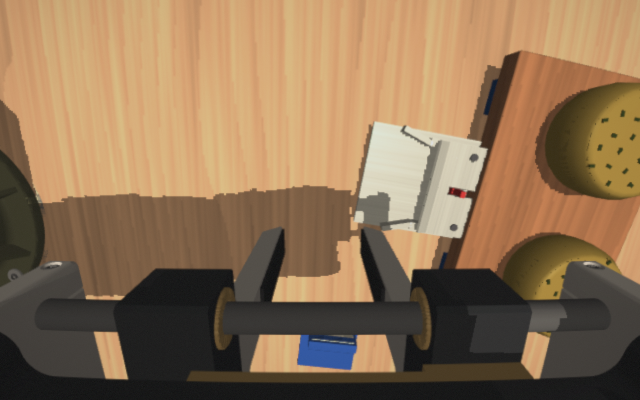

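The wrist view shows the ledge at (375–490, 122–240) and the red flag at (457,191). I'll enlarge it to refine the mouth pose.

Run:
```python
from h import *
i=cv2.imread('pics/w1.png')[110:250,345:500];cv2.imwrite('pics/w1c.png',cv2.resize(i,None,fx=5,fy=4,interpolation=cv2.INTER_CUBIC))
```

```text
(no output)
```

View pics/w1c.png

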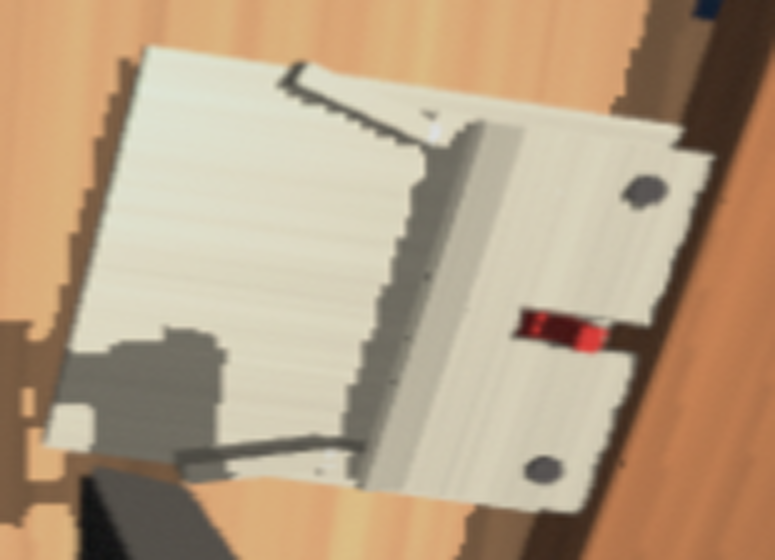

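Emit:
servo_tool:
  commands:
    - {"dp": [-4, 4, -40], "turn": [0, 1.7, 0]}
    - {"dp": [-8, 9, -80], "turn": [0, 3.4, 0]}
    - {"dp": [-12, 13, -121], "turn": [0, 5.1, 0]}
    - {"dp": [-16, 16, -161], "turn": [0, 6.8, 0]}
    - {"dp": [-20, 18, -202], "turn": [0, 8.5, 0]}

```text
clock: 1.87
eef_pos: [481.7, -140.3, 181.2]
eef_rot: [-1.573, -0.0, -0.124]
wrist_force: [0.8, 0.7, 0.2]
finger_gap: 47.4
```

Run:
```python
from fit import *
np.set_printoptions(precision=2,suppress=True)
c=load('w1')
P=lambda x,y:((x+.5)/5-.5+345,(y+.5)/4-.5+110)
a=wz(c,*P(148,46),34);b=wz(c,*P(46,442),34);print(a,b,np.linalg.norm(a-b))
d=a-b;yaw=np.arctan2(-d[0],d[1]);m=(a+b)/2;ex=np.array([np.cos(yaw),np.sin(yaw),0]);print(yaw,m+80*ex)
ey=np.array([-ex[1],ex[0],0]);L=m+80*ex
for p,z in(((524,126),51),((400,490),51),((483,122),58),((358,487),58),((522,326),51),((600,332),51)):
    w=wz(c,*P(*p),z)-L;print(p,z,w@ex,w@ey)
now();go(472,-302,150,-.24)
```

```text
[549.37 139.33  34.  ] [534.22  25.81  34.  ] 114.52876552973578
-0.13271132612463238 [621.09  71.98  34.  ]
(524, 126) 51 -0.24462637430733658 50.699289309248734
(400, 490) 51 -0.7688300050831337 -52.563035107066554
(483, 122) 58 -11.828716520371222 50.16467859648474
(358, 487) 58 -13.132532977554904 -51.07858064854915
(522, 326) 51 13.811120342356977 -1.7067755983966626
(600, 332) 51 31.422230964084946 -0.3891468282576003
1.87 [ 481.7 -140.3  181.2] [-1.57 -0.   -0.12] [0.8 0.7 0.2] 47.4
total 165.0 [  10.3   31.5 -161.6] [0.1  6.65 0.02]
rows needed 4.023470736894153
{'dp': [2.1, 6.3, -32.3], 'turn': [0.02, 1.33, 0.0]}
{'dp': [4.1, 12.6, -64.6], 'turn': [0.04, 2.66, 0.01]}
{'dp': [6.2, 18.9, -97.0], 'turn': [0.06, 3.99, 0.01]}
{'dp': [8.3, 25.2, -129.3], 'turn': [0.08, 5.32, 0.02]}
{'dp': [10.3, 31.5, -161.6], 'turn': [0.1, 6.65, 0.02]}
```

Emit:
servo_tool:
  commands:
    - {"dp": [2, 6, -32], "turn": [0, 1.3, 0]}
    - {"dp": [5, 12, -64], "turn": [0, 2.7, 0]}
    - {"dp": [8, 19, -97], "turn": [0, 4, 0]}
    - {"dp": [12, 25, -129], "turn": [0, 5.3, 0]}
    - {"dp": [17, 31, -162], "turn": [0.1, 6.6, 0]}

```text
clock: 2.28
eef_pos: [478.1, -304.7, 150.0]
eef_rot: [-1.571, 0.0, -0.24]
wrist_force: [1.0, 0.4, 1.1]
finger_gap: 47.1
```

Run:
```python
from h import *
now();c=snap('wrist','w2');go(480,-302.5,100,-.24)
```

```text
2.28 [ 478.1 -304.7  150. ] [-1.5706  0.     -0.2401] [1.  0.4 1.1] 47.1
total 49.1 [ 0.9 48.6  7.1] [ 0.02 -0.26 -0.05]
rows needed 1.1979998530224159
{'dp': [0.2, 9.7, 1.4], 'turn': [0.0, -0.05, -0.01]}
{'dp': [0.4, 19.4, 2.8], 'turn': [0.01, -0.1, -0.02]}
{'dp': [0.5, 29.2, 4.3], 'turn': [0.01, -0.15, -0.03]}
{'dp': [0.7, 38.9, 5.7], 'turn': [0.01, -0.21, -0.04]}
{'dp': [0.9, 48.6, 7.1], 'turn': [0.02, -0.26, -0.05]}
```

View pics/w2.png

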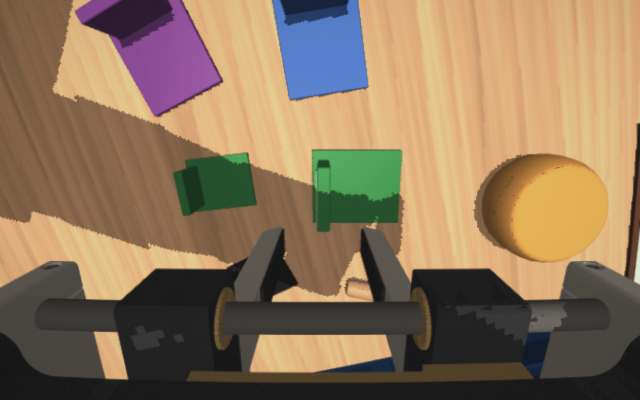

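Run:
```python
from h import *
now();c=snap('wrist','w3');now()
i=cv2.imread('pics/w3.png')[130:250,290:420];cv2.imwrite('pics/w3c.png',cv2.resize(i,None,fx=5,fy=5,interpolation=cv2.INTER_CUBIC))
```

```text
2.33 [ 477.5 -309.2  148.6] [-1.5711e+00  9.0000e-04 -2.4450e-01] [-0.8 -4.  -2. ] 47.1
2.38 [ 477.6 -306.5  148.9] [-1.5705e+00  1.5000e-03 -2.4340e-01] [ 1.   0.4 -0.9] 47.5
```

View pics/w3c.png

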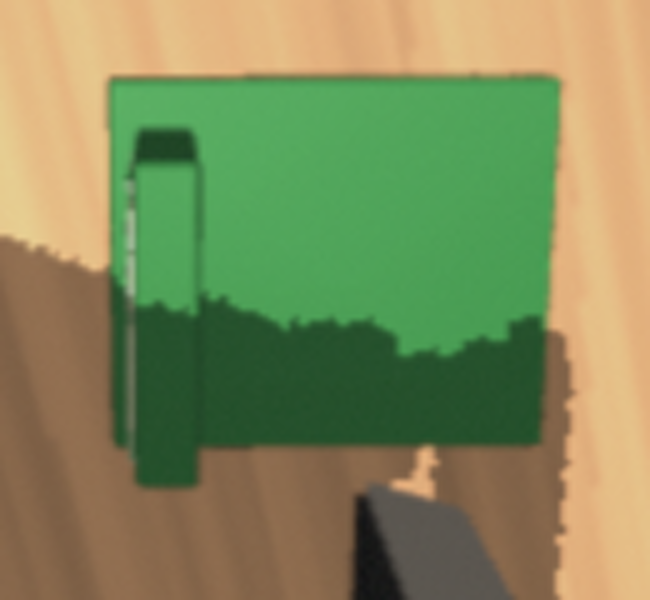

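Run:
```python
from fit import *
np.set_printoptions(precision=3,suppress=True)
c=load('w3');L=sc(5,290,130,[((-12,40,8),(110,80)),((82,40,8),(559,80)),((82,-40,8),(541,444)),((-12,-40,8),(114,444)),((-6,30,62),(136,162)),((6,30,62),(197,162)),((-6,-30,62),(135,487)),((6,-30,62),(198,487))])
for x0 in([480,-300,-.24],[480,-300,-.24,0]):
    p,r=fit([(c,L)],x0);print(p,r[0])
p,r=fit([(c,L)],[480,-300,-.24])
now();go(p[0],p[1],90,p[2])
```

```text
[ 480.621 -302.65    -0.242] [[-0.592 -0.604]
 [ 1.137 -0.7  ]
 [ 0.231  0.656]
 [-0.534  0.908]
 [-0.949 -0.295]
 [ 0.756 -0.332]
 [-0.231  0.419]
 [ 0.331  0.389]]
[ 480.587 -303.597   -0.241   -4.355] [[-0.276 -0.03 ]
 [ 0.194 -0.201]
 [-0.542  0.166]
 [-0.189  0.479]
 [-0.645  0.105]
 [ 0.832  0.059]
 [ 0.101 -0.223]
 [ 0.459 -0.263]]
2.38 [ 477.6 -306.5  148.9] [-1.571  0.002 -0.243] [ 1.   0.4 -0.9] 47.5
total 59.1 [ 2.1 58.9  4.5] [-0.02 -0.06 -0.09]
rows needed 1.4407818925958362
{'dp': [0.4, 11.8, 0.9], 'turn': [-0.0, -0.01, -0.02]}
{'dp': [0.9, 23.5, 1.8], 'turn': [-0.01, -0.02, -0.03]}
{'dp': [1.3, 35.3, 2.7], 'turn': [-0.01, -0.04, -0.05]}
{'dp': [1.7, 47.1, 3.6], 'turn': [-0.02, -0.05, -0.07]}
{'dp': [2.1, 58.9, 4.5], 'turn': [-0.02, -0.06, -0.09]}
```

Emit:
servo_tool:
  commands:
    - {"dp": [1, 20, 2], "turn": [0, 0, 0]}
    - {"dp": [2, 40, 4], "turn": [0, 0, 0]}
    - {"dp": [2, 59, 4], "turn": [0, 0, 0]}
    - {"dp": [2, 59, 4], "turn": [0, 0, 0]}

```text
clock: 2.72
eef_pos: [479.0, -301.4, 86.4]
eef_rot: [-1.568, 0.007, -0.243]
wrist_force: [-0.3, 0.8, -1.4]
finger_gap: 47.2
```

Run:
```python
from h import *
now();go(480.6,-302.8,17,-.242)
```

```text
2.72 [ 479.  -301.4   86.4] [-1.5683  0.0067 -0.2427] [-0.3  0.8 -1.4] 47.2
total 69.5 [ 2.3 69.4 -1.1] [-0.15 -0.04 -0.39]
rows needed 1.6939430450623367
{'dp': [0.5, 13.9, -0.2], 'turn': [-0.03, -0.01, -0.08]}
{'dp': [0.9, 27.8, -0.4], 'turn': [-0.06, -0.02, -0.15]}
{'dp': [1.4, 41.6, -0.7], 'turn': [-0.09, -0.02, -0.23]}
{'dp': [1.9, 55.5, -0.9], 'turn': [-0.12, -0.03, -0.31]}
{'dp': [2.3, 69.4, -1.1], 'turn': [-0.15, -0.04, -0.39]}
```

Emit:
servo_tool:
  commands:
    - {"dp": [1, 15, 0], "turn": [0, 0, -0.2]}
    - {"dp": [2, 30, -1], "turn": [-0.1, 0, -0.4]}
    - {"dp": [2, 42, -1], "turn": [-0.1, 0, -0.4]}
    - {"dp": [2, 49, -1], "turn": [-0.1, 0, -0.4]}
    - {"dp": [2, 49, -1], "turn": [-0.1, 0, -0.4]}

```text
clock: 3.13
eef_pos: [480.1, -302.2, 36.6]
eef_rot: [-1.569, 0.001, -0.242]
wrist_force: [-0.3, -0.8, -0.4]
finger_gap: 46.8
```

Run:
```python
from h import *
now();go(480.6,-302.8,17,-.242)
```

```text
3.13 [ 480.1 -302.2   36.6] [-1.5694e+00  1.3000e-03 -2.4240e-01] [-0.3 -0.8 -0.4] 46.8
total 19.6 [ 0.6 19.6 -0.5] [-0.08 -0.02 -0.08]
rows needed 0.4791185867312985
{'dp': [0.1, 3.9, -0.1], 'turn': [-0.02, -0.0, -0.02]}
{'dp': [0.3, 7.9, -0.2], 'turn': [-0.03, -0.01, -0.03]}
{'dp': [0.4, 11.8, -0.3], 'turn': [-0.05, -0.01, -0.05]}
{'dp': [0.5, 15.7, -0.4], 'turn': [-0.07, -0.02, -0.06]}
{'dp': [0.6, 19.6, -0.5], 'turn': [-0.08, -0.02, -0.08]}
```

Emit:
servo_tool:
  commands:
    - {"dp": [0.2, 6, 0], "turn": [0, 0, 0]}
    - {"dp": [0.4, 12, -0.3], "turn": [0, 0, 0]}
    - {"dp": [0.6, 17, -0.5], "turn": [-0.1, 0, -0.1]}
    - {"dp": [0.6, 19.5, -0.5], "turn": [-0.1, 0, -0.1]}
    - {"dp": [0.6, 19.5, -0.5], "turn": [-0.1, 0, -0.1]}

```text
clock: 3.55
eef_pos: [480.3, -302.7, 16.6]
eef_rot: [-1.571, 0.0, -0.242]
wrist_force: [-0.7, -0.1, 0.8]
finger_gap: 47.0
```

Emit:
servo_tool:
  commands:
    - {"dp": [0, 0, 0]}
    - {"dp": [0, 0, 0]}
    - {"dp": [0, 0, 0]}
    - {"dp": [0, 0, 0]}
    - {"dp": [0, 0, 0]}
  grip: 1
  force: 35

```text
$.commands[0]: bad value
```

Run:
```python
from h import *
now();go(480.6,-302.8,117,-.242)
```

```text
3.55 [ 480.3 -302.7   16.6] [-1.5708e+00  3.0000e-04 -2.4240e-01] [-0.7 -0.1  0.8] 47.0
total 100.4 [ 2.000e-01 -1.004e+02 -1.000e-01] [ 0.   -0.02 -0.02]
rows needed 2.4493076924724146
{'dp': [0.0, -20.1, -0.0], 'turn': [0.0, -0.0, -0.0]}
{'dp': [0.1, -40.2, -0.0], 'turn': [0.0, -0.01, -0.01]}
{'dp': [0.1, -60.3, -0.0], 'turn': [0.0, -0.01, -0.01]}
{'dp': [0.2, -80.3, -0.1], 'turn': [0.0, -0.02, -0.02]}
{'dp': [0.2, -100.4, -0.1], 'turn': [0.0, -0.02, -0.02]}
```

Turn must be given; repeating the close.

Emit:
servo_tool:
  commands:
    - {"dp": [0, 0, 0], "turn": [0, 0, 0]}
    - {"dp": [0, 0, 0], "turn": [0, 0, 0]}
    - {"dp": [0, 0, 0], "turn": [0, 0, 0]}
    - {"dp": [0, 0, 0], "turn": [0, 0, 0]}
    - {"dp": [0, 0, 0], "turn": [0, 0, 0]}
  grip: 1
  force: 35

```text
clock: 3.97
eef_pos: [480.4, -302.7, 16.7]
eef_rot: [-1.571, 0.0, -0.242]
wrist_force: [0.6, 0.2, -0.4]
finger_gap: 17.1
```

Emit:
servo_tool:
  commands:
    - {"dp": [0, 0, 0], "turn": [0, 0, 0]}
    - {"dp": [0, 0, 0], "turn": [0, 0, 0]}

```text
clock: 4.13
eef_pos: [480.4, -302.7, 16.8]
eef_rot: [-1.571, 0.0, -0.242]
wrist_force: [-0.7, 0.5, 0.4]
finger_gap: 11.6
```

Emit:
servo_tool:
  commands:
    - {"dp": [0, -10, 0], "turn": [0, 0, 0]}
    - {"dp": [0, -30, 0], "turn": [0, 0, 0]}
    - {"dp": [0, -55, 0], "turn": [0, 0, 0]}
    - {"dp": [0, -80, 0], "turn": [0, 0, 0]}
    - {"dp": [0, -100, 0], "turn": [0, 0, 0]}

```text
clock: 4.55
eef_pos: [480.6, -302.8, 119.4]
eef_rot: [-1.572, -0.001, -0.242]
wrist_force: [-0.4, -0.1, 0.3]
finger_gap: 12.0
```

Run:
```python
from h import *
c=snap('side','side1');now();go(486,89,120,-.134)
```

```text
4.6 [ 481.9 -303.7  123.2] [-1.5734 -0.0061 -0.2423] [-0.  -0.1  2.6] 11.9
total 392.7 [-90.2   1.6 382.2] [ 0.17 -6.2   0.34]
rows needed 9.578831752662262
{'dp': [-9.4, 0.2, 39.9], 'turn': [0.02, -0.65, 0.04]}
{'dp': [-18.8, 0.3, 79.8], 'turn': [0.04, -1.3, 0.07]}
{'dp': [-28.3, 0.5, 119.7], 'turn': [0.05, -1.94, 0.11]}
{'dp': [-37.7, 0.7, 159.6], 'turn': [0.07, -2.59, 0.14]}
{'dp': [-47.1, 0.8, 199.5], 'turn': [0.09, -3.24, 0.18]}
```

View pics/side1.png

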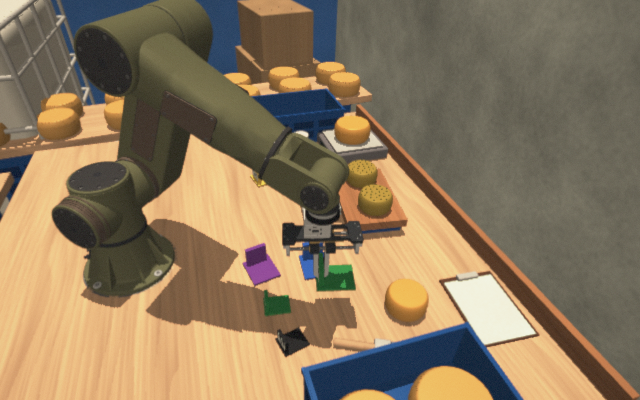

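The side view shows the green holder lifted, held level at about (335,275). I'll carry it across.

Emit:
servo_tool:
  commands:
    - {"dp": [-7, 0, 30], "turn": [0, -0.6, 0.1]}
    - {"dp": [-16, 0, 65], "turn": [0, -1.2, 0.2]}
    - {"dp": [-25, 0, 102], "turn": [0, -1.9, 0.3]}
    - {"dp": [-34, 1, 140], "turn": [0, -2.5, 0.3]}
    - {"dp": [-43, 1, 178], "turn": [0, -3.1, 0.3]}

```text
clock: 5.02
eef_pos: [482.3, -118.9, 121.7]
eef_rot: [-1.574, -0.001, -0.188]
wrist_force: [-0.1, -0.1, -0.8]
finger_gap: 11.9
```

Run:
```python
from h import *
now();go(486,89,120,-.134,7)
```

```text
5.02 [ 482.3 -118.9  121.7] [-1.5736e+00 -8.0000e-04 -1.8820e-01] [-0.1 -0.1 -0.8] 11.9
total 208.0 [-35.3   1.1 204.9] [ 0.16 -3.11  0.04]
rows needed 5.072420736894598
{'dp': [-5.0, 0.2, 29.3], 'turn': [0.02, -0.44, 0.01]}
{'dp': [-10.1, 0.3, 58.6], 'turn': [0.05, -0.89, 0.01]}
{'dp': [-15.1, 0.5, 87.8], 'turn': [0.07, -1.33, 0.02]}
{'dp': [-20.2, 0.6, 117.1], 'turn': [0.09, -1.78, 0.02]}
{'dp': [-25.2, 0.8, 146.4], 'turn': [0.11, -2.22, 0.03]}
{'dp': [-30.3, 0.9, 175.7], 'turn': [0.14, -2.66, 0.04]}
{'dp': [-35.3, 1.1, 204.9], 'turn': [0.16, -3.11, 0.04]}
```

Emit:
servo_tool:
  commands:
    - {"dp": [-6, 0, 36], "turn": [0, -0.6, 0]}
    - {"dp": [-12, 0, 74], "turn": [0.1, -1.2, 0]}
    - {"dp": [-19, 1, 112], "turn": [0.1, -1.8, 0]}
    - {"dp": [-25, 1, 147], "turn": [0.1, -2.3, 0]}
    - {"dp": [-29, 1, 172], "turn": [0.1, -2.7, 0]}

```text
clock: 5.43
eef_pos: [485.6, 58.1, 120.6]
eef_rot: [-1.572, -0.001, -0.139]
wrist_force: [0.9, 0.4, -1.9]
finger_gap: 11.7
```

Run:
```python
from h import *
now();go(484,89,80,-.134,5)
```

```text
5.43 [485.6  58.1 120.6] [-1.5716e+00 -1.1000e-03 -1.3940e-01] [ 0.9  0.4 -1.9] 11.7
total 51.1 [-5.9 40.6 30.4] [ 0.04 -0.31  0.06]
rows needed 1.2451968612347493
{'dp': [-1.2, 8.1, 6.1], 'turn': [0.01, -0.06, 0.01]}
{'dp': [-2.4, 16.2, 12.2], 'turn': [0.02, -0.12, 0.03]}
{'dp': [-3.6, 24.3, 18.2], 'turn': [0.03, -0.19, 0.04]}
{'dp': [-4.7, 32.5, 24.3], 'turn': [0.04, -0.25, 0.05]}
{'dp': [-5.9, 40.6, 30.4], 'turn': [0.04, -0.31, 0.06]}
```

Emit:
servo_tool:
  commands:
    - {"dp": [-2, 9, 8], "turn": [0, -0.1, 0]}
    - {"dp": [-4, 20, 16], "turn": [0, -0.2, 0]}
    - {"dp": [-5, 30, 24], "turn": [0, -0.3, 0]}
    - {"dp": [-6, 38, 30], "turn": [0, -0.3, 0]}
    - {"dp": [-6, 40, 30], "turn": [0, -0.3, 0]}

```text
clock: 5.85
eef_pos: [483.1, 88.6, 78.6]
eef_rot: [-1.572, 0.002, -0.135]
wrist_force: [-0.3, -0.3, -1.2]
finger_gap: 12.1
```

Run:
```python
from h import *
now();c=snap('wrist','w4');now();go(488,89.4,60,-.134,5)
snap('side','side2');snap('scene','scene2');now()
i=cv2.imread('pics/side2.png')[130:250,270:420];cv2.imwrite('pics/side2c.png',cv2.resize(i,None,fx=5,fy=5,interpolation=cv2.INTER_CUBIC))
```

```text
5.85 [483.1  88.6  78.6] [-1.5722  0.0016 -0.1346] [-0.3 -0.3 -1.2] 12.1
5.9 [483.3  88.2  79. ] [-1.5722e+00  1.3000e-03 -1.3470e-01] [ 0.3 -0.6 -2.3] 11.6
total 19.7 [ 4.6 19.   1.9] [ 0.08 -0.04 -0.07]
rows needed 0.479504563709813
{'dp': [0.9, 3.8, 0.4], 'turn': [0.02, -0.01, -0.01]}
{'dp': [1.8, 7.6, 0.8], 'turn': [0.03, -0.02, -0.03]}
{'dp': [2.7, 11.4, 1.1], 'turn': [0.05, -0.02, -0.04]}
{'dp': [3.6, 15.2, 1.5], 'turn': [0.07, -0.03, -0.06]}
{'dp': [4.6, 19.0, 1.9], 'turn': [0.08, -0.04, -0.07]}
6.0 [483.9  88.   80.4] [-1.5718e+00 -6.0000e-04 -1.3500e-01] [-0.8  1.1 -0.3] 11.6
```

View pics/w4.png

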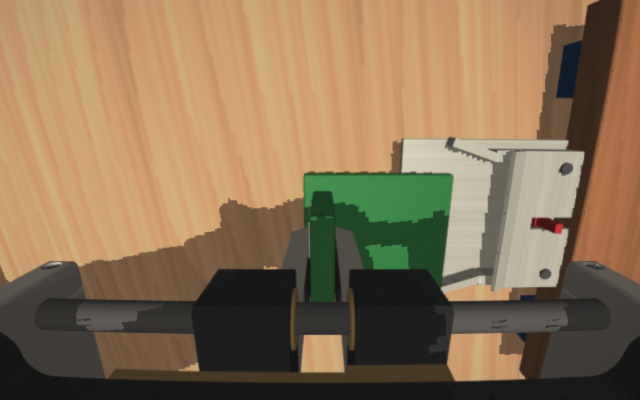

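View pics/side2c.png

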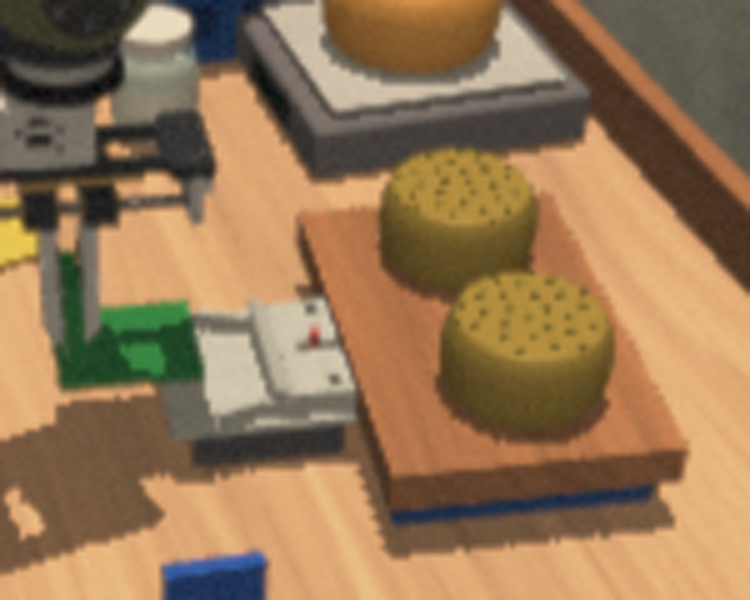

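Run:
```python
from h import *
i=cv2.imread('pics/w4.png')[125:295,295:595];cv2.imwrite('pics/w4c.png',cv2.resize(i,None,fx=2.6,fy=3,interpolation=cv2.INTER_CUBIC))
```

```text
(no output)
```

View pics/w4c.png

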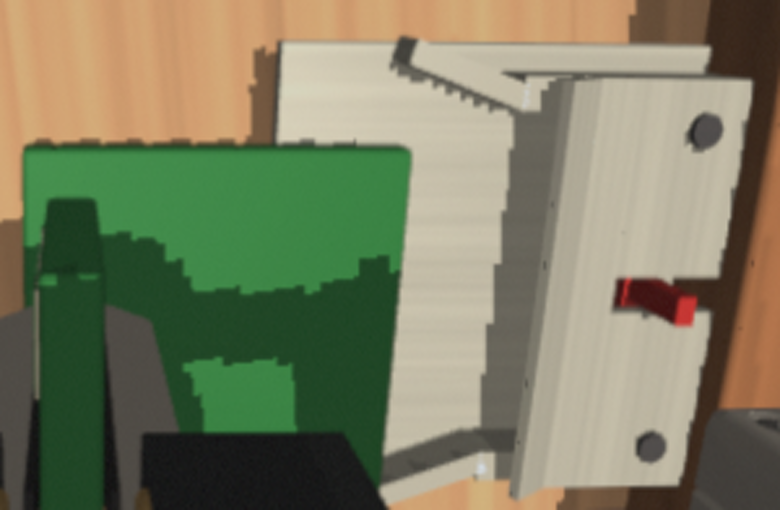

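Run:
```python
from h import *
np.set_printoptions(precision=2,suppress=True)
c=load('w4');P=lambda x,y:((x+.5)/2.6-.5+295,(y+.5)/3-.5+125)
yaw=-.134;ex=np.array([np.cos(yaw),np.sin(yaw),0]);ey=np.array([-ex[1],ex[0],0]);L=np.array([620.8,71.5,0])
s=c['state']['eef_pos'];print('tcp',(s-L)@ex,(s-L)@ey)
for n,p,z in(('ledge+y exp -80,58',(279,41),34),('ledge edge',(710,46),34),('lip +y',(602,80),51),('lip -y',(538,487),51),('lipback+',(752,80),51),('lipback-',(683,486),51),('foot -12,40',(24,148),70),('foot 82,40',(411,150),70),('foot edge',(382,480),70)):
    w=wz(c,*P(*p),z)-L;print(n,w@ex,w@ey)
```

```text
tcp -138.76695647112396 -1.495178545193734
ledge+y exp -80,58 -80.79411539038276 57.82092771803944
ledge edge 42.163114562848456 57.59586694050804
lip +y 0.4081345855514754 50.71543350958691
lip -y -1.2683102987430346 -51.92127584313941
lipback+ 41.734972902575564 51.109281220832145
lipback- 43.306318147904165 -52.489062055787024
foot -12,40 -149.10599653310615 38.286641944346286
foot 82,40 -56.8456626150104 37.90431696624527
foot edge -56.20156142258304 -38.260657737168714
```

```bash
cat >> h.py <<'E'
_y=-.134;EX=np.array([np.cos(_y),np.sin(_y),0]);EY=np.array([-EX[1],EX[0],0]);LM=np.array([620.8,71.5,0])
def lip(x,y,z,n=5):
    now();s=manip.read_state();d=s['eef_pos']-LM;print('lip tcp',(d@EX).round(2),(d@EY).round(2),'nose',(d@EX+82.1).round(2))
    p=LM+x*EX+y*EY;go(p[0],p[1],z,_y,n)
E
python3 -c "
from h import *
lip(-138,0,54)"
```

```text
6.0 [483.9  88.   80.4] [-1.5718e+00 -6.0000e-04 -1.3500e-01] [-0.8  1.1 -0.3] 11.6
lip tcp -137.82 -1.98 nose -55.72
total 26.5 [-0.2 26.4  2. ] [ 0.06 -0.06  0.04]
rows needed 0.6457558173780041
{'dp': [-0.0, 5.3, 0.4], 'turn': [0.01, -0.01, 0.01]}
{'dp': [-0.1, 10.6, 0.8], 'turn': [0.02, -0.02, 0.01]}
{'dp': [-0.1, 15.8, 1.2], 'turn': [0.03, -0.03, 0.02]}
{'dp': [-0.2, 21.1, 1.6], 'turn': [0.04, -0.05, 0.03]}
{'dp': [-0.2, 26.4, 2.0], 'turn': [0.06, -0.06, 0.04]}
```

Emit:
servo_tool:
  commands:
    - {"dp": [0, 6, 0.5], "turn": [0, 0, 0]}
    - {"dp": [0, 13, 1], "turn": [0, 0, 0]}
    - {"dp": [0, 20, 1.6], "turn": [0, 0, 0]}
    - {"dp": [0, 25, 2], "turn": [0, 0, 0]}
    - {"dp": [0, 26, 2], "turn": [0, 0, 0]}

```text
clock: 6.42
eef_pos: [483.7, 89.8, 53.2]
eef_rot: [-1.572, 0.001, -0.135]
wrist_force: [-0.3, 0.1, -0.9]
finger_gap: 11.7
```

```bash
python3 -c "
from h import *
lip(-102,0,52.5)"
```

```text
6.42 [483.7  89.8  53.2] [-1.5722e+00  1.0000e-03 -1.3510e-01] [-0.3  0.1 -0.9] 11.7
lip tcp -138.33 -0.16 nose -56.23
total 36.3 [36.3  0.7  0.2] [ 0.08 -0.06 -0.06]
rows needed 0.8861901734423079
{'dp': [7.3, 0.1, 0.0], 'turn': [0.02, -0.01, -0.01]}
{'dp': [14.5, 0.3, 0.1], 'turn': [0.03, -0.02, -0.02]}
{'dp': [21.8, 0.4, 0.1], 'turn': [0.05, -0.04, -0.03]}
{'dp': [29.1, 0.5, 0.2], 'turn': [0.06, -0.05, -0.04]}
{'dp': [36.3, 0.7, 0.2], 'turn': [0.08, -0.06, -0.06]}
```

Emit:
servo_tool:
  commands:
    - {"dp": [7, 0, 0], "turn": [0, 0, 0]}
    - {"dp": [15, 0, 0], "turn": [0.1, 0, 0]}
    - {"dp": [24, 0.5, 0.2], "turn": [0.1, 0, 0]}
    - {"dp": [31, 0.5, 0.2], "turn": [0.1, 0, 0]}
    - {"dp": [35, 0.5, 0.2], "turn": [0.1, 0, 0]}

```text
clock: 6.83
eef_pos: [519.7, 85.1, 52.8]
eef_rot: [-1.57, 0.0, -0.135]
wrist_force: [-0.3, -0.3, -0.7]
finger_gap: 11.8
```

```bash
python3 -c "
from h import *
lip(-74,0,52.0);snap('wrist','w5');snap('side','side3')
i=cv2.imread('pics/side3.png')[150:240,280:400];cv2.imwrite('pics/side3c.png',cv2.resize(i,None,fx=6,fy=6,interpolation=cv2.INTER_CUBIC))
"
```

```text
6.83 [519.7  85.1  52.8] [-1.5703e+00  3.0000e-04 -1.3530e-01] [-0.3 -0.3 -0.7] 11.8
lip tcp -102.0 -0.05 nose -19.9
total 28.0 [28.   0.8  0.1] [-0.03 -0.08 -0.02]
rows needed 0.683308565544768
{'dp': [5.6, 0.2, 0.0], 'turn': [-0.01, -0.02, -0.0]}
{'dp': [11.2, 0.3, 0.0], 'turn': [-0.01, -0.03, -0.01]}
{'dp': [16.8, 0.5, 0.0], 'turn': [-0.02, -0.05, -0.01]}
{'dp': [22.4, 0.6, 0.1], 'turn': [-0.02, -0.06, -0.02]}
{'dp': [28.0, 0.8, 0.1], 'turn': [-0.03, -0.08, -0.02]}
```

View pics/w5.png

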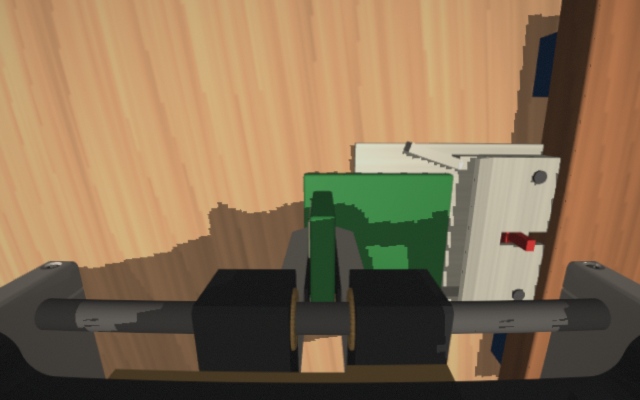

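View pics/side3c.png

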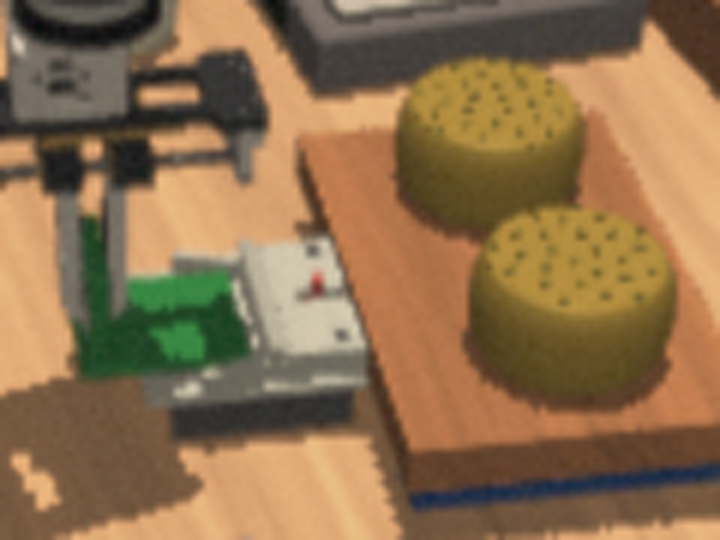

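Emit:
servo_tool:
  commands:
    - {"dp": [6, 0.2, 0], "turn": [0, 0, 0]}
    - {"dp": [12, 0.4, 0], "turn": [0, 0, 0]}
    - {"dp": [18, 0.6, 0], "turn": [0, 0, 0]}
    - {"dp": [24, 0.8, 0], "turn": [0, -0.1, 0]}
    - {"dp": [28, 0.8, 0], "turn": [0, -0.1, 0]}

```text
clock: 7.35
eef_pos: [547.6, 81.2, 51.8]
eef_rot: [-1.57, 0.001, -0.134]
wrist_force: [0.1, -0.6, -1.2]
finger_gap: 11.7
```

```bash
python3 -c "
from h import *
lip(-65,0,51.5)
"
```

```text
7.35 [547.6  81.2  51.8] [-1.5704e+00  6.0000e-04 -1.3350e-01] [ 0.1 -0.6 -1.2] 11.7
lip tcp -73.85 -0.14 nose 8.25
total 8.9 [8.8 0.3 0.1] [-0.02  0.03 -0.03]
rows needed 0.2159253073871052
{'dp': [1.8, 0.1, 0.0], 'turn': [-0.0, 0.01, -0.01]}
{'dp': [3.5, 0.1, 0.1], 'turn': [-0.01, 0.01, -0.01]}
{'dp': [5.3, 0.2, 0.1], 'turn': [-0.01, 0.02, -0.02]}
{'dp': [7.1, 0.2, 0.1], 'turn': [-0.02, 0.02, -0.03]}
{'dp': [8.8, 0.3, 0.1], 'turn': [-0.02, 0.03, -0.03]}
```

Entered without contact. Now gently to the clip face.

Emit:
servo_tool:
  commands:
    - {"dp": [3, 0.2, 0], "turn": [0, 0, 0]}
    - {"dp": [6, 0.4, 0], "turn": [0, 0, 0]}
    - {"dp": [9, 0.5, 0], "turn": [0, 0, 0]}
    - {"dp": [11, 0.5, 0], "turn": [0, 0, 0]}
    - {"dp": [13, 0.5, 0], "turn": [0, 0, 0]}

```text
clock: 7.77
eef_pos: [560.2, 79.5, 51.1]
eef_rot: [-1.57, 0.002, -0.134]
wrist_force: [-3.9, 0.9, 0.3]
finger_gap: 12.1
```

```bash
python3 -c "
from h import *
lip(-55,0,51.0)
"
```

```text
7.77 [560.2  79.5  51.1] [-1.5705  0.0018 -0.1336] [-3.9  0.9  0.3] 12.1
lip tcp -61.13 -0.13 nose 20.97
total 6.1 [6.1 0.1 0.1] [-0.02  0.02 -0.1 ]
rows needed 0.14969206649073014
{'dp': [1.2, 0.0, 0.0], 'turn': [-0.0, 0.0, -0.02]}
{'dp': [2.5, 0.0, 0.1], 'turn': [-0.01, 0.01, -0.04]}
{'dp': [3.7, 0.1, 0.1], 'turn': [-0.01, 0.01, -0.06]}
{'dp': [4.9, 0.1, 0.1], 'turn': [-0.01, 0.02, -0.08]}
{'dp': [6.1, 0.1, 0.1], 'turn': [-0.02, 0.02, -0.1]}
```

Emit:
servo_tool:
  commands:
    - {"dp": [1.5, 0, 0], "turn": [0, 0, 0]}
    - {"dp": [3, 0, 0], "turn": [0, 0, 0]}
    - {"dp": [4.5, 0, 0], "turn": [0, 0, 0]}
    - {"dp": [6, 0, 0], "turn": [0, 0, -0.1]}
    - {"dp": [7, 0, 0], "turn": [0, 0, -0.1]}
  grip: 1
  force: 50

```text
clock: 8.18
eef_pos: [566.4, 78.7, 51.0]
eef_rot: [-1.571, 0.002, -0.133]
wrist_force: [-8.2, 1.7, 3.6]
finger_gap: 11.8
```

```bash
python3 -c "
from h import *
lip(-51,0,51.0)
"
```

```text
8.18 [566.4  78.7  51. ] [-1.5707  0.0021 -0.1334] [-8.2  1.7  3.6] 11.8
lip tcp -54.89 -0.1 nose 27.21
total 3.9 [ 3.9 -0.   0.1] [-0.01  0.03 -0.12]
rows needed 0.09494052217953718
{'dp': [0.8, -0.0, 0.0], 'turn': [-0.0, 0.01, -0.02]}
{'dp': [1.6, -0.0, 0.0], 'turn': [-0.0, 0.01, -0.05]}
{'dp': [2.3, -0.0, 0.1], 'turn': [-0.0, 0.02, -0.07]}
{'dp': [3.1, -0.0, 0.1], 'turn': [-0.0, 0.03, -0.1]}
{'dp': [3.9, -0.0, 0.1], 'turn': [-0.01, 0.03, -0.12]}
```

Emit:
servo_tool:
  commands:
    - {"dp": [1, -0.2, 0], "turn": [0, 0, 0]}
    - {"dp": [2, -0.2, 0], "turn": [0, 0, -0.1]}
    - {"dp": [3, -0.2, 0], "turn": [0, 0, -0.1]}
    - {"dp": [4, -0.2, 0], "turn": [0, 0, -0.1]}
    - {"dp": [4.5, -0.2, 0], "turn": [0, 0, -0.1]}

```text
clock: 8.6
eef_pos: [569.8, 78.3, 51.0]
eef_rot: [-1.571, 0.003, -0.133]
wrist_force: [-10.9, 1.8, 5.8]
finger_gap: 11.9
```

```bash
python3 -c "
from h import *
lip(-51,0,51.0);snap('wrist','w6');snap('side','side4');now()
i=cv2.imread('pics/side4.png')[150:240,280:400];cv2.imwrite('pics/side4c.png',cv2.resize(i,None,fx=6,fy=6,interpolation=cv2.INTER_CUBIC))
i=cv2.imread('pics/w6.png')[125:295,295:595];cv2.imwrite('pics/w6c.png',cv2.resize(i,None,fx=2.6,fy=3,interpolation=cv2.INTER_CUBIC))
"
```

```text
8.6 [569.8  78.3  51. ] [-1.571   0.0031 -0.1334] [-10.9   1.8   5.8] 11.9
lip tcp -51.41 -0.11 nose 30.69
total 0.4 [0.4 0.  0.1] [ 0.01  0.04 -0.18]
rows needed 0.025071320391860177
{'dp': [0.1, 0.0, 0.0], 'turn': [0.0, 0.01, -0.04]}
{'dp': [0.2, 0.0, 0.0], 'turn': [0.01, 0.01, -0.07]}
{'dp': [0.2, 0.0, 0.1], 'turn': [0.01, 0.02, -0.11]}
{'dp': [0.3, 0.0, 0.1], 'turn': [0.01, 0.03, -0.14]}
{'dp': [0.4, 0.0, 0.1], 'turn': [0.01, 0.04, -0.18]}
8.7 [569.9  78.3  51. ] [-1.571   0.003  -0.1334] [-9.5  0.8  3.5] 12.0
```

View pics/w6c.png

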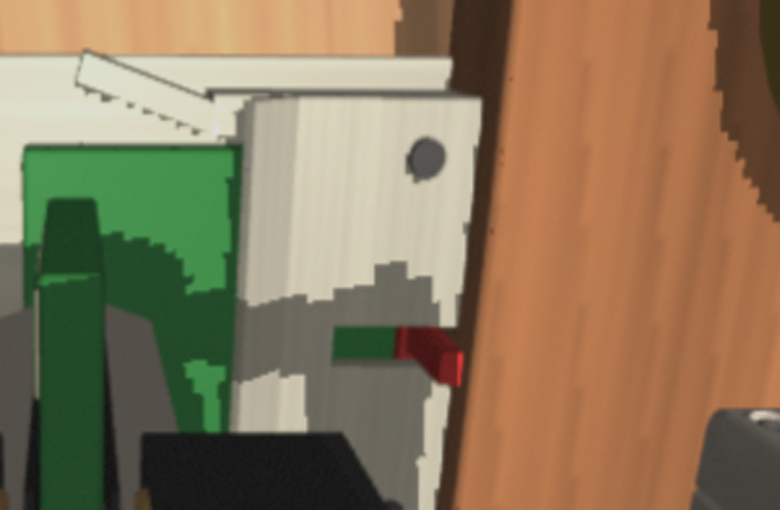

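View pics/side4c.png

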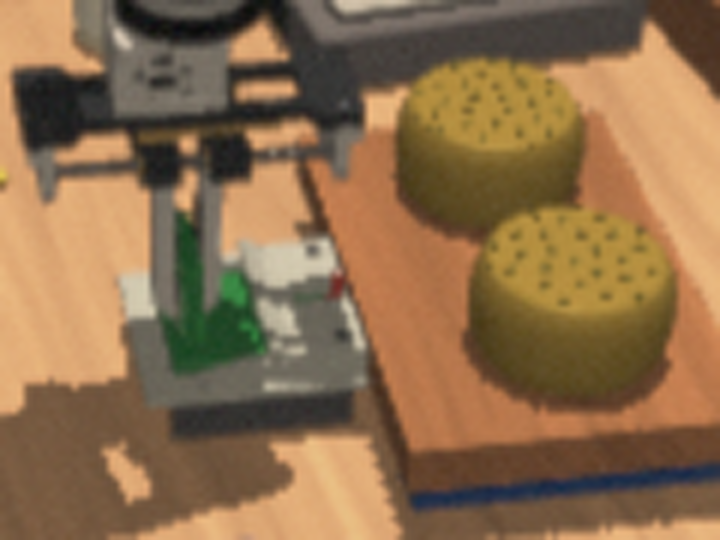

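The tongue's green is visible in the lip slot up to the flag at crop (398,342). Measuring it against the lip.

Run:
```python
from h import *
c=load('w6');P=lambda x,y:((x+.5)/2.6-.5+295,(y+.5)/3-.5+125)
for n,p,z in(('lip crease',(297,98),51),('crease lo',(290,300),51),('lipback',(482,98),51),('tongue front',(398,342),42),('foot back corner',(24,147),42.5),('slot start',(333,342),51)):
    w=wz(c,*P(*p),z)-LM;print(n,(w@EX).round(1),(w@EY).round(1))
lip(-50.5,0,51)
```

```text
lip crease -0.1 51.0
crease lo 1.2 9.7
lipback 41.9 51.3
tongue front 31.9 -3.2
foot back corner -61.8 39.9
slot start 12.2 0.5
8.7 [569.9  78.3  51. ] [-1.571   0.003  -0.1334] [-9.5  0.8  3.5] 12.0
lip tcp -51.37 -0.09 nose 30.73
total 0.9 [0.9 0.  0.1] [ 0.01  0.04 -0.17]
rows needed 0.02399131040549088
{'dp': [0.2, 0.0, 0.0], 'turn': [0.0, 0.01, -0.03]}
{'dp': [0.3, 0.0, 0.0], 'turn': [0.0, 0.01, -0.07]}
{'dp': [0.5, 0.0, 0.1], 'turn': [0.01, 0.02, -0.1]}
{'dp': [0.7, 0.0, 0.1], 'turn': [0.01, 0.03, -0.14]}
{'dp': [0.9, 0.0, 0.1], 'turn': [0.01, 0.04, -0.17]}
```

Emit:
servo_tool:
  commands:
    - {"dp": [1, 0, 0], "turn": [0, 0, -0.2]}
    - {"dp": [1.2, 0, 0], "turn": [0, 0, -0.2]}
    - {"dp": [1.2, 0, 0], "turn": [0, 0, -0.2]}
    - {"dp": [1.2, 0, 0], "turn": [0, 0, -0.2]}
    - {"dp": [1.2, 0, 0], "turn": [0, 0, -0.2]}

```text
clock: 9.12
eef_pos: [570.0, 78.3, 51.0]
eef_rot: [-1.571, 0.002, -0.133]
wrist_force: [-10.9, 0.7, 5.1]
finger_gap: 11.8
```

Run:
```python
from h import *
lip(-51,0,51,1)
for k in range(4): manip.camera('side');now()
c=snap('wrist','w7');now()
i=cv2.imread('pics/w7.png')[125:295,295:595];cv2.imwrite('pics/w7c.png',cv2.resize(i,None,fx=2.6,fy=3,interpolation=cv2.INTER_CUBIC))
```

```text
9.12 [570.   78.3  51. ] [-1.5713  0.0021 -0.1333] [-10.9   0.7   5.1] 11.8
lip tcp -51.25 -0.1 nose 30.85
total 0.3 [ 0.3 -0.   0.1] [ 0.03  0.04 -0.12]
rows needed 0.01728118102094009
{'dp': [0.3, -0.0, 0.1], 'turn': [0.03, 0.04, -0.12]}
9.17 [570.   78.2  51. ] [-1.5713  0.0021 -0.1333] [-11.2   0.1   4.8] 11.3
9.22 [570.   78.3  51. ] [-1.5713  0.0021 -0.1333] [-10.1   0.5   4.6] 12.0
9.27 [570.   78.2  51. ] [-1.5714  0.0022 -0.1333] [-10.9   1.8   4.6] 12.0
9.32 [570.   78.3  51. ] [-1.5713  0.0021 -0.1333] [-10.3   0.1   3.3] 11.9
9.37 [570.   78.2  51. ] [-1.5714  0.0022 -0.1333] [-9.8  0.8  5.1] 11.3
```

View pics/w7c.png

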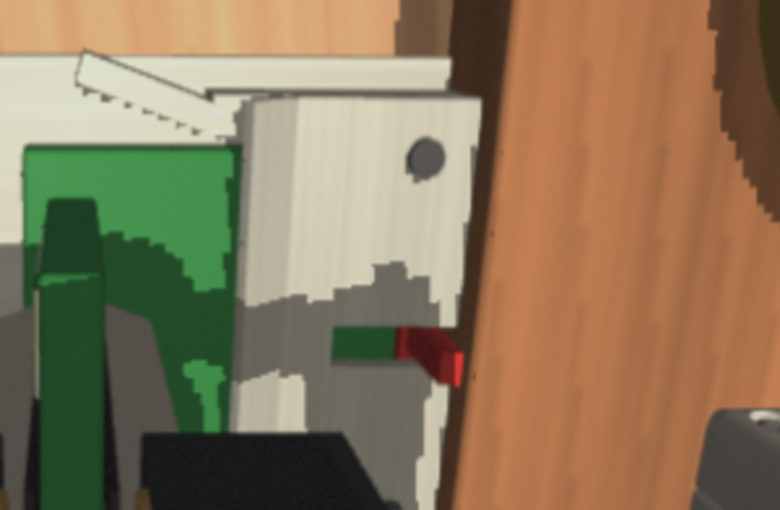

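It is steady: nose about 31 mm past the lip edge, and the flag pushed back with the tongue touching it. Handing in.

```bash
python3 -c "
from h import *
print(manip.sign_off());now()"
```

```text
the job is handed in; nothing more can be done
None
the job is handed in; nothing more can be done
```

I picked up the larger green holder, set it low over the ledge between the cheeks, and slid its tongue under the lip. I handed it in at about 9.4 s, still gripped (50 N set) and pressed against the red clip.

**Last checks:**
- **Nose depth:** about 31 mm past the lip edge from the arm's pose and about 32 mm from the wrist picture, so the clip is back about 11 mm.
- **Push:** about 10–11 N along the shelf, a little above the spring's roughly 8.5 N, which I put down to friction. The highest reading at my checks was about 11 N.
- **Alignment:** the arm's pose is 0.1 mm off centre. The yaw matches the lip to within about 0.001 rad and the tilt is about 0.002 rad.
- **Stillness:** the pose was steady over the last 0.25 s.

**Measurements that disagreed:** the scene, side and wrist cameras agreed to about 2 mm on where the holder and lip were. One last reading of the tongue front in the slot came out at y −3.2 mm. That is where I picked the slot, not the tongue's centre, so I set it aside; the foot's back corner read y +39.9 mm against an expected 40.

I touched nothing else on the way. I did not re-measure the yellow holder, cheeses, jar and brush at the end.

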